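# Fetch the ball-and-ring tray and hold it out level

## Task

Pull the top drawer of the little chest right out to its stop, then lift the blue kit tray out by its handle, keeping the tray level so that the loose steel ball stays in its shallow dish, and without touching the ball. Carry the tray over the green mat at the pupil's place and finish while still holding it there: still and level, about 10 cm above the middle of the mat, gripped by its handle, so that the pupil can take the ball. Leave the drawer open and the pencil case, dish and tape roll where they are.

Things in the scene. Friction and masses are not known exactly. Their poses are not given: they have to be found in the camera images.
- chest: Desktop drawer chest, pale wood with blue edging and two white drawer fronts one above the other, 250 deep (x) x 260 wide (y) x 200 mm high, fixed to the desk. Origin: on the desk under the middle of its closed drawer fronts' outer faces. Its front faces its own -x (roughly towards the robot) and its drawers slide out along its own -x; it may be turned by up to 0.12 rad.
- unit_drawer0 (a joint): Top drawer: 0 shut, grows in metres as it is pulled out; stop at 0.190. Begins 0 to 0.02 open, slides against about 1 N of friction, no spring. Inside 218 mm wide, 205 mm front to back; above the desk its floor is at 110 mm, side and back walls reach 178 mm, the front panel (15 mm thick) 187 mm.
- unit_drawer0_handle (a point): Middle of the top drawer's steel bar handle, 162 mm above the desk, 38 mm below the chest's top. The bar is 11 mm thick, 120 mm long along the chest's y, its centre 35 mm off the drawer front; a finger fits between bar and front from above. It moves with the drawer. The lower drawer has a similar handle straight below.
- tray: Blue lift-out tray, loose in the top drawer: flat block 140 (x) x 84 (y) x 14 mm, 0.17 to 0.27 kg, carrying handle along its middle. Origin: centre of its underside. It lies across the drawer, its x along the chest's y within 0.15 rad, up to 25 mm off the drawer's middle. Round ball dish at its -x end (robot's right), brass ring (38 mm across, top at 24 mm) clipped on at its +x end. z up.
- tray_grip (a point): Centre of the tray handle's grip bar, 52 mm above the tray's underside over its middle. The bar is 46 mm long along the tray's x, 12 mm thick along the tray's y and 16 mm high (44 to 60 mm above the underside), on two 7 mm posts at its ends.
- tray_pocket (a point): Middle of the tray's ball dish, at the height where the ball's centre lies when the ball rests in the dish: 46 mm from the tray's middle towards its -x, 22.5 mm above its underside. The dish is flat-bottomed, 42 mm across and only 4 mm deep, open above.
- ball_center (a point): Centre of the loose polished steel ball, 25 mm across, 64 g, which can roll about in the dish; its top is 35 mm above the tray's underside.
- mat: Green cutting mat with pale grid lines at the pupil's place, 220 (x) x 150 (y) x 3 mm, fixed to the desk, at the robot's left or right. Origin: centre of its underside, on the desk.
- pencil_case: Closed pencil case, teal below and yellow above, 200 (x) x 85 (y) x 57 mm, on the desk on the other side from the mat. Origin: centre of its underside. Not to be moved.
- dish: Round blue plastic dish, 96 mm across, 24 mm high, on the desk beside the chest. Origin: centre of its underside. Not to be moved.
- tape: Black tape roll lying flat, 60 mm across, 19 mm high, on the desk beside the chest. Origin: centre of its underside. Not to be moved.
- ball: The loose polished steel ball, 25 mm across, 64 g (its origin turns with it; use point ball_center).

How it is judged:
On the way, in this order (a step that is already met when the one before it is completed fails the run):
1. the top drawer is pulled out to its stop, the tray still in it (value of joint unit_drawer0 above 0.183 m and contact force between tray and chest above 0.5 N), for 0.2 s.
2. the tray is lifted clear of the drawer in the gripper, the ball in its dish (height (world z) of tray above 0.15 m and contact force between the fingers and tray above 1 N and contact force between tray and chest below 0.05 N and distance between ball_center and tray_pocket below 0.016 m), for 0.2 s.
At the end, for the whole second after the job is handed in: Gripper holds the tray by its handle (within 40 mm of the bar's centre), nothing else carrying it, over the mat's middle within 40 mm, underside 60 to 150 mm above the desk, tilt under 0.10 rad, still, ball in its dish; drawer open over 120 mm; pencil case, dish, tape moved under 20 mm (horizontal distance between tray and mat below 0.04 m and height (world z) of tray between 0.06 and 0.15 m and angle between tray's own z axis and vertical below 0.1 rad and linear speed of tray below 0.02 m/s and angular speed of tray below 0.15 rad/s and distance between ball_center and tray_pocket below 0.016 m and contact force between the fingers and tray above 1 N and distance between the grasp point and tray_grip below 0.04 m and contact force between tray and chest below 0.05 N and contact force between tray and pencil_case below 0.05 N and value of joint unit_drawer0 above 0.12 m and distance of each of pencil_case, dish, tape from where it was at the start of the episode below 0.02 m); the arm keeps its last pose, push and grip.
It fails at once if the ball leaves its dish (more than 20 mm from the dish's middle) (distance between ball_center and tray_pocket above 0.02 m).
It fails at once if the tray is tipped more than 0.35 rad (angle between tray's own z axis and vertical above 0.35 rad).
It fails at once if the gripper touches the ball (contact force between the fingers and ball above 0.3 N).
It fails at once if the pencil case, dish or tape roll is moved more than 20 mm (distance of any of pencil_case, dish, tape from where it was at the start of the episode above 0.02 m).
It also fails if it takes over 67 s, if anything falls off the work surface, if the arm or the gripper's body presses on something with over 40 N, if the wrist force passes 120 N, or if a joint passes its speed limit or range.

## Robot

A 6-joint arm with a two-finger parallel gripper is mounted at the origin on the work surface. World frame = base frame: x ahead of the robot, y to its left, z up, the work surface at z = 0. Lengths are in m, angles in rad, forces in N, time in s.
With the tool pointing down it reaches from about 0.35 to 0.85 m from the base axis. Payload 8.1 kg.
Tool frame: the origin (TCP) lies at the very end of the fingers, on their centre line; the grasp point (between the pads) lies 19 mm behind it (grasp_offset is the distance from the TCP to the grasp point, in m); z points along the fingers, y is the direction in which the jaws open and shut (so a half turn about z gives the same grasp; the last joint's range is limited). The gripper opens to 93 mm and grips with 3 to 60 N. Pads are 15 mm wide; open, the fingers measure 128 mm over their backs; the gripper's body (75 mm by 188 mm) begins 65 mm behind the grasp point.
Start: joints at [-1.267, 0.13, 1.488, -0, 1.523, -0.085], TCP at [0.227, -0.555, 0.181] pointing down, gripper open.
Joint ranges: [-2.96, 2.96], [-0.89, 2.26], [0.02, 2.5], [-1.34, 4.48], [0, 2.73], [-2.66, 2.66]. Speed limits (rad/s): [2.39, 2.39, 2.79, 3.14, 3.14, 3.14].

## Interface

Orientations are given as a rotation vector (axis times angle).
In Python, from plant import read_state, read_camera, close_job, search_frame, masks_of, grasp_offset gives the robot as it stands.
- The arm moves only by the tool drive_tool, never from a script. Its argument "plan" is a list of rows, each an object with "claw": the closure, from 0 (fully open) to 1 (shut); "linear": the shift along the tool's x, y, z in cm, a list of three; "angular": the turn, a rotation vector about the tool's x, y, z in degrees, a list of three. In form: [{"claw": claw, "linear": [tx, ty, tz], "angular": [ax, ay, az]}, ...]. A call has 1 to 12 rows; each row shifts and turns the commanded pose from where the row before left it, along the tool's axes as they then stand; what a row does not reach is not made up. A row lasts 1/8 s, in which the tool goes at most 62.5 mm and 10.7 degrees, less where a joint would pass 70% of its speed; a pose out of reach is approached as far as the arm can. A call is refused whole if a number of a shift passes 6.25 or a number of a turn 10.7, either way. A call with a gripper value outside its range is refused whole. The fingers move at their own pace and stop on an object; "newtons" is the grip in N (left out, the last holds). Time passes only in rows, so rows that do not move let the fingers close. It gives the time, the measured TCP pose, the force and the opening at its end, in the units of the state.
- read_state(): the state, without advancing time (a new reading comes with each control period).
- read_camera(name): name is "scene" or "top"; returns a dict with "pixels" (480x640x3 uint8, red, green, blue), "K" (3x3 intrinsics, pixels), "D" ([k1, k2, p1, p2, k3] as OpenCV has them; the pictures are not rectified), "xyz" and "attitude" of the camera in the world. Camera axes: x right, y up, looking along -z (the intrinsics and any distortion apply to the point x, -y, -z); pixel columns grow to the right and rows downward; lengths in m; the calibration is good to about 2 mm. A picture is of the moment at which its call begins. There is no depth.
- close_job(): hands the job in, once; it reports no verdict.
Trained networks look in a picture, given as the dict that the camera call returned (one of the last four; its "shot" number tells which), for a name from the list of things; names that differ only in an ending like _2 or _b are one class to them, and where a whole thing is asked for, a point or a joint stands for the part that bears it (a point fixed in the world has none). Each returns a list of dicts, best first, with "p" (0 to 1); they miss things now and then, are a little off and sometimes report something else, mostly with a low value. They report only what shows in the picture. A call takes as long as a camera call.
- search_frame(picture, label): "at" ([x, y, z] in m, in world coordinates, good to about 4 mm: the middle of the surface that is visible of it).
- masks_of(picture, label): "mask" (480x640 bool, what is visible of it).
The state is a dict: "t": time; "q": joint angles; "dq": joint speeds; "joint_torque": joint torques, N m; "tool_pos": TCP position; "orientation": TCP orientation; "force": force on the tool from outside, world axes, zero at the start; "wrist_torque": the same for the moment, N m; "opening": finger opening in m.
Only numpy, scipy, OpenCV 4.12 (cv2) and the standard library are available. Lean on these libraries where they do the work, as an engineer would, in place of code of your own. Each camera call takes 0.05 s, during which the arm holds its last target.

## Working session

There is one attempt and no reset: what is moved stays moved. The work goes in short steps, Python scripts to look and compute and a tool call to move; the robot and the scene stay as the last step left them, time stands still between calls to the robot, and variables do not carry over. Pictures are saved under pics/ and viewed, and the job is handed in when it is done.

Besides the shell and the picture viewer there is one more tool, called after "Emit:" by a JSON object that holds its "api" and its "payload", one argument or row to a line. drive_tool: Moves the arm, as the interface text tells. Its arguments: {"type":"object","properties":{"plan":{"type":"array"},"newtons":{"type":"number"}},"required":["plan"]}

```bash
ls; mkdir -p pics; cat > h.py <<'E'
import numpy as np,cv2
from plant import *
from scipy.spatial.transform import Rotation as R
def shot(cam,fn):
    p=read_camera(cam); cv2.imwrite('pics/'+fn,p['pixels'][:,:,::-1]); return p
def Rm(a):
    a=np.array(a,float); 
    return a if a.shape==(3,3) else (R.from_rotvec(a).as_matrix() if a.size==3 else None)
def ray(p,uv):
    n=cv2.undistortPoints(np.array([[uv]],float),p['K'] if isinstance(p['K'],np.ndarray) else np.array(p['K']),np.array(p['D'],float))[0,0]
    d=Rm(p['attitude'])@np.array([n[0],-n[1],-1]); return np.array(p['xyz']),d
def atz(p,uv,z):
    o,d=ray(p,uv); return o+d*(z-o[2])/d[2]
def proj(p,X):
    c=Rm(p['attitude']).T@(np.array(X)-np.array(p['xyz'])); c=np.array([c[0],-c[1],-c[2]])
    return cv2.projectPoints(c.reshape(1,1,3),np.zeros(3),np.zeros(3),np.array(p['K'],float),np.array(p['D'],float))[0].ravel()
E
python3 - <<'E'
from h import *
print(read_state(),grasp_offset)
for c in ['scene','top']:
    p=shot(c,c+'0.png'); print(c,p['xyz'],p['attitude'])
    for l in ['chest','unit_drawer0_handle','tray','tray_grip','ball','mat','pencil_case','dish','tape']:
        r=search_frame(p,l); print(l,[(np.round(x['at'],3),round(x['p'],2)) for x in r[:3]])
E
```

```text
pics
{'t': 0.0, 'q': array([-1.26739279e+00,  1.31148523e-01,  1.48930645e+00,  6.08906168e-07,
        1.52301042e+00, -8.54266340e-02]), 'dq': array([-0.00069426,  0.00203175, -0.00053064, -0.00080438, -0.00110768,
       -0.00086429]), 'joint_torque': array([ 2.36355154e-03, -5.59831345e+01, -4.91760743e+01,  7.70199741e-02,
        3.54238646e-02, -1.95575544e-04]), 'tool_pos': array([ 0.22727246, -0.554579  ,  0.17988016]), 'orientation': array([-3.08058105e+00, -6.06572963e-01,  3.18837814e-04]), 'force': array([ 0.76643537, -0.10400042, -0.05737908]), 'wrist_torque': array([-0.01887182,  0.08524139,  0.0273126 ]), 'opening': 0.09294413751869089} 0.0188
scene [ 1.16770867 -0.96784914  0.91477447] [0.93143714 0.252353   0.49441251]
chest [(array([ 0.846, -0.135,  0.183]), 0.73), (array([ 0.687, -0.081,  0.168]), 0.67)]
unit_drawer0_handle [(array([ 0.686, -0.084,  0.167]), 0.59)]
tray []
tray_grip []
ball []
mat [(array([ 0.455, -0.292,  0.002]), 0.6)]
pencil_case [(array([0.456, 0.273, 0.051]), 0.84), (array([0.625, 0.393, 0.014]), 0.35)]
dish [(array([ 0.67 , -0.394,  0.012]), 0.56)]
tape [(array([0.626, 0.394, 0.015]), 0.61)]
top [ 0.42839149 -0.0142371   1.03601977] [ 0.17714816 -0.13445277 -1.58093926]
chest [(array([ 0.783, -0.04 ,  0.197]), 0.66)]
unit_drawer0_handle [(array([ 0.688, -0.03 ,  0.167]), 0.73)]
tray []
tray_grip [(array([ 0.676, -0.404,  0.015]), 0.25)]
ball []
mat [(array([ 0.446, -0.285,  0.005]), 0.8)]
pencil_case [(array([0.433, 0.296, 0.062]), 0.59)]
dish [(array([ 0.676, -0.406,  0.013]), 0.78), (array([ 0.447, -0.287,  0.007]), 0.41)]
tape [(array([0.622, 0.378, 0.018]), 0.95)]
```

View pics/scene0.png

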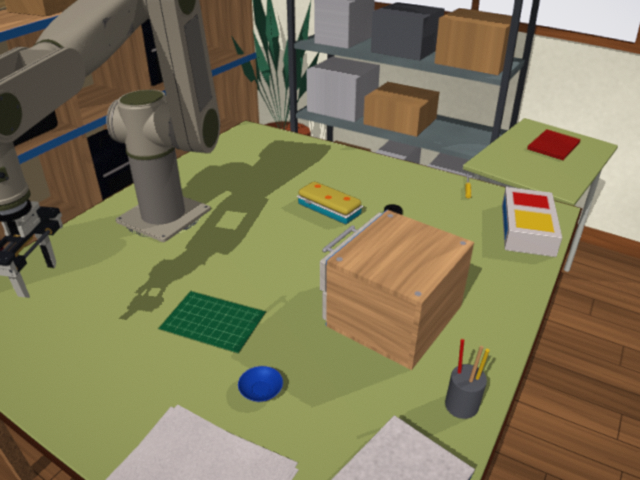

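View pics/top0.png

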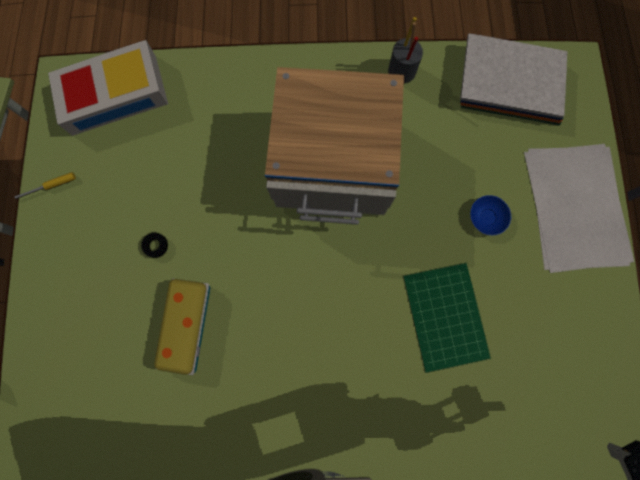

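```bash
python3 - <<'E'
from h import *
p=read_camera('top')
im=p['pixels'][:,:,::-1]
cv2.imwrite('pics/z0.png',cv2.resize(im[150:240,250:420],None,fx=4.6,fy=4.6,interpolation=cv2.INTER_CUBIC))
for uv in [(278,70),(404,74),(398,187),(267,178)]: print(uv,atz(p,uv,.2))
m=masks_of(p,'mat'); print([(x['p']) for x in m]); c=cv2.moments(m[0]['mask'].astype(np.uint8)); print('mat',atz(p,(c['m10']/c['m00'],c['m01']/c['m00']),.003), cv2.minAreaRect(np.argwhere(m[0]['mask'])[:,::-1].astype(np.float32)))
m=masks_of(p,'unit_drawer0_handle')
for x in m:
  a=np.argwhere(x['mask']); print(x['p'],a.min(0),a.max(0),len(a))
E
```

```text
(278, 70) [0.94650934 0.07135728 0.2       ]
(404, 74) [ 0.9305305  -0.18656754  0.2       ]
(398, 187) [ 0.68929112 -0.16038957  0.2       ]
(267, 178) [0.71289737 0.09179607 0.2       ]
[0.65]
mat [ 0.44477264 -0.28777225  0.003     ] ((445.7901916503906, 316.6432189941406), (102.24391174316406, 68.10974884033203), 76.23921203613281)
```

View pics/z0.png

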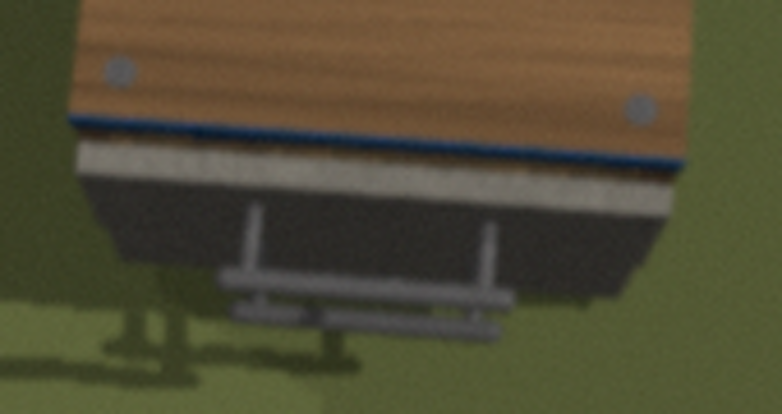

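```bash
python3 - <<'E'
from h import *
p=read_camera('top')
f=lambda u,v:(250+u/4.6,150+v/4.6)
a=atz(p,f(218,277),.165);b=atz(p,f(515,298),.165)
print(a,b,(a+b)/2,np.linalg.norm(a-b),np.arctan2(a[0]-b[0],a[1]-b[1]))
for z,u,v in [(.2,(70,120),(683,161)),(.187,(80,175),(668,213)),(.187,(80,143),(672,183))]:
    a=atz(p,f(*u),z);b=atz(p,f(*v),z); print(a,b,np.linalg.norm(a-b),np.arctan2(a[0]-b[0],a[1]-b[1]))
s=read_state();print(R.from_rotvec(s['orientation']).as_matrix().round(3),s['t'])
p=read_camera('scene');cv2.imwrite('pics/z1.png',cv2.resize(p['pixels'][200:350,290:490,::-1],None,fx=4,fy=4,interpolation=cv2.INTER_CUBIC))
E
```

```text
[0.65625441 0.0351535  0.165     ] [ 0.64438165 -0.09237287  0.165     ] [ 0.65031803 -0.02860969  0.165     ] 0.12807786307548755 0.09283285372920554
[0.7168859  0.09530691 0.2       ] [ 0.69328398 -0.16152507  0.2       ] 0.25791416618590973 0.09163894672948392
[0.69663104 0.09251027 0.187     ] [ 0.67461172 -0.15625206  0.187     ] 0.2497349613719202 0.08828540483055253
[0.71092579 0.09262017 0.187     ] [ 0.68776557 -0.15863286  0.187     ] 0.25231821652683945 0.09191909623509997
[[ 0.925  0.379 -0.   ]
 [ 0.379 -0.925  0.   ]
 [-0.    -0.    -1.   ]] 1.2
```

View pics/z1.png

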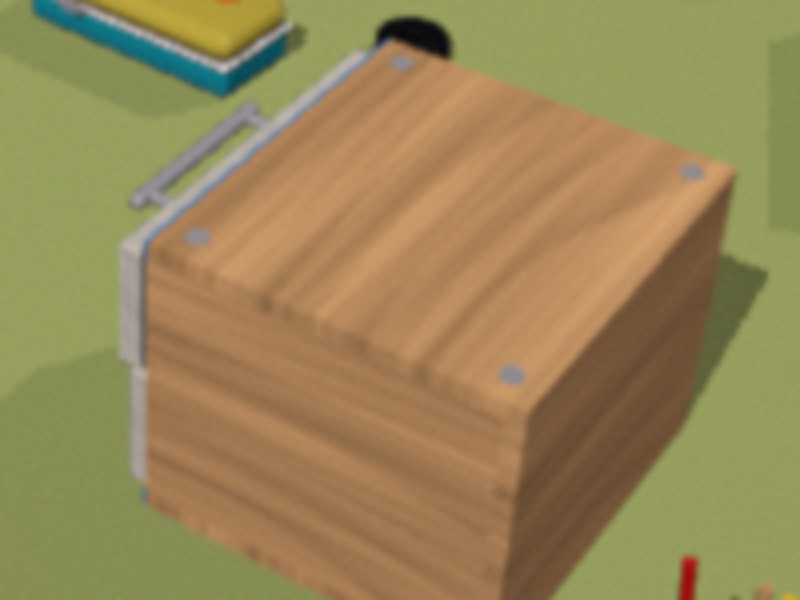

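```bash
cat >> h.py <<'E'
def plan(target,yang,n,s=None,smooth=False):
    """rows to go to TCP target with tool y at world angle yang(rad), tool down"""
    s=s or read_state(); p=np.array(s['tool_pos']);Rt=R.from_rotvec(s['orientation'])
    y=Rt.as_matrix()[:,1]; 
    yv=np.array([np.cos(yang),np.sin(yang),0]);z=np.array([0,0,-1.]);x=np.cross(yv,z)
    Rg=R.from_matrix(np.c_[x,yv,z]); rows=[]
    for k in range(n):
        f=1/(n-k)
        if smooth:
            g=lambda t:3*t*t-2*t**3
            f=(g((k+1)/n)-g(k/n))/(1-g(k/n))
        d=(np.array(target)-p)*f
        w=((Rt.inv()*Rg).as_rotvec())*f
        l=np.round(Rt.inv().apply(d)*100,2); a=np.round(np.degrees(w),1)
        p=p+Rt.apply(l/100); Rt=Rt*R.from_rotvec(np.radians(a)); rows.append((l.tolist(),a.tolist()))
    for r in rows: print(r)
    print('end',p.round(4),Rt.as_matrix()[:,1].round(3))
YA=-0.0915
E
python3 - <<'E'
from h import *
s=read_state(); s['tool_pos']=s['tool_pos']+[0,0,.12]
plan([.6505,-.029,.26],YA,16,s)
E
```

```text
([3.69, -2.04, 0.26], [-0.0, 0.0, -3.9])
([3.82, -1.79, 0.26], [-0.0, 0.0, -3.9])
([3.94, -1.52, 0.26], [-0.0, -0.0, -3.9])
([4.03, -1.25, 0.25], [-0.0, -0.0, -3.9])
([4.11, -0.97, 0.26], [-0.0, -0.0, -3.9])
([4.16, -0.69, 0.25], [-0.0, -0.0, -3.9])
([4.2, -0.41, 0.26], [-0.0, -0.0, -3.9])
([4.22, -0.12, 0.25], [-0.0, -0.0, -3.9])
([4.22, 0.17, 0.26], [-0.0, -0.0, -3.9])
([4.2, 0.45, 0.25], [-0.0, -0.0, -3.9])
([4.15, 0.74, 0.26], [-0.0, -0.0, -3.9])
([4.09, 1.02, 0.25], [-0.0, -0.0, -3.9])
([4.02, 1.29, 0.26], [-0.0, -0.0, -3.9])
([3.92, 1.57, 0.25], [-0.0, -0.0, -3.9])
([3.8, 1.83, 0.26], [-0.0, -0.0, -3.9])
([3.67, 2.08, 0.25], [-0.0, -0.0, -4.0])
end [ 0.6505 -0.029   0.26  ] [ 0.996 -0.091 -0.   ]
```

Emit:
{"api": "drive_tool", "payload": {
  "plan": [
    {"claw": 0.75, "linear": [0, 0, -4], "angular": [0, 0, 0]},
    {"claw": 0.75, "linear": [0, 0, -4], "angular": [0, 0, 0]},
    {"claw": 0.75, "linear": [0, 0, -4], "angular": [0, 0, 0]},
    {"claw": 0.75, "linear": [0, 0, 0], "angular": [0, 0, 0]}
  ]
}}

```text
t: 1.75
tool_pos: [0.2281, -0.557, 0.3058]
orientation: [3.075, 0.605, 0.001]
force: [-0.8, -0.9, 0.3]
opening: 0.0576
```

Emit:
{"api": "drive_tool", "payload": {
  "plan": [
    {"claw": 0.75, "linear": [3.7, -2.0, 0.3], "angular": [0, 0, -3.9]},
    {"claw": 0.75, "linear": [3.8, -1.8, 0.3], "angular": [0, 0, -3.9]},
    {"claw": 0.75, "linear": [3.9, -1.5, 0.3], "angular": [0, 0, -3.9]},
    {"claw": 0.75, "linear": [4.0, -1.25, 0.3], "angular": [0, 0, -3.9]},
    {"claw": 0.75, "linear": [4.1, -1.0, 0.2], "angular": [0, 0, -3.9]},
    {"claw": 0.75, "linear": [4.2, -0.7, 0.2], "angular": [0, 0, -3.9]},
    {"claw": 0.75, "linear": [4.2, -0.4, 0.2], "angular": [0, 0, -3.9]},
    {"claw": 0.75, "linear": [4.2, -0.1, 0.2], "angular": [0, 0, -3.9]},
    {"claw": 0.75, "linear": [4.2, 0.2, 0.2], "angular": [0, 0, -3.9]},
    {"claw": 0.75, "linear": [4.2, 0.45, 0.2], "angular": [0, 0, -3.9]},
    {"claw": 0.75, "linear": [4.1, 0.75, 0.2], "angular": [0, 0, -3.9]},
    {"claw": 0.75, "linear": [4.1, 1.0, 0.2], "angular": [0, 0, -3.9]}
  ]
}}

```text
t: 3.25
tool_pos: [0.5444, -0.1606, 0.2715]
orientation: [-2.585, -1.783, 0.001]
force: [0.5, -0.3, -0.2]
opening: 0.0232
```

```bash
python3 - <<'E'
from h import *
plan([.6505,-.029,.26],YA,5)
E
```

```text
([3.21, 1.05, 0.23], [-0.0, -0.0, -3.1])
([3.15, 1.22, 0.23], [-0.0, -0.0, -3.1])
([3.08, 1.39, 0.23], [-0.0, -0.0, -3.1])
([3.0, 1.56, 0.23], [-0.0, -0.0, -3.1])
([2.92, 1.71, 0.22], [-0.1, -0.0, -3.2])
end [ 0.6505 -0.029   0.26  ] [ 0.996 -0.091  0.   ]
```

Emit:
{"api": "drive_tool", "payload": {
  "plan": [
    {"claw": 0.75, "linear": [3.0, 0.9, 0.2], "angular": [0, 0, -3.1]},
    {"claw": 0.75, "linear": [3.0, 1.1, 0.2], "angular": [0, 0, -3.1]},
    {"claw": 0.75, "linear": [3.0, 1.3, 0.2], "angular": [0, 0, -3.1]},
    {"claw": 0.75, "linear": [0, 0, 0], "angular": [0, 0, 0]},
    {"claw": 0.75, "linear": [0, 0, 0], "angular": [0, 0, 0]}
  ]
}}

```text
t: 3.88
tool_pos: [0.6025, -0.0865, 0.266]
orientation: [-2.435, -1.984, 0.002]
force: [0.7, 0.1, -0.4]
opening: 0.0233
```

```bash
python3 - <<'E'
from h import *
plan([.6505,-.029,.23],YA,3)
E
```

```text
([2.2, 1.18, 1.2], [-0.0, 0.0, -2.1])
([2.16, 1.26, 1.2], [-0.0, 0.0, -2.2])
([2.1, 1.35, 1.2], [-0.1, 0.0, -2.1])
end [ 0.6505 -0.029   0.23  ] [ 0.996 -0.092  0.   ]
```

Emit:
{"api": "drive_tool", "payload": {
  "plan": [
    {"claw": 0.75, "linear": [2.2, 1.2, 1.2], "angular": [0, 0, -2.1]},
    {"claw": 0.75, "linear": [2.2, 1.25, 1.2], "angular": [0, 0, -2.2]},
    {"claw": 0.75, "linear": [2.1, 1.35, 1.2], "angular": [0, 0, -2.1]},
    {"claw": 0.75, "linear": [0, 0, 0], "angular": [0, 0, 0]},
    {"claw": 0.75, "linear": [0, 0, 0], "angular": [0, 0, 0]},
    {"claw": 0.75, "linear": [0, 0, 0], "angular": [0, 0, 0]}
  ]
}}

```text
t: 4.62
tool_pos: [0.6512, -0.0295, 0.2319]
orientation: [2.321, 2.115, 0.001]
force: [0.1, -0.7, 0.7]
opening: 0.0234
```

```bash
python3 - <<'E'
from h import *
plan([.6505,-.029,.146],YA,1)
p=shot('scene','s1.png');cv2.imwrite('pics/z2.png',cv2.resize(p['pixels'][130:330,240:490,::-1],None,fx=3,fy=3,interpolation=cv2.INTER_CUBIC))
p=shot('top','t1.png');cv2.imwrite('pics/z3.png',cv2.resize(p['pixels'][150:280,250:420,::-1],None,fx=4,fy=4,interpolation=cv2.INTER_CUBIC))
E
```

```text
([0.05, -0.09, 8.59], [0.1, 0.0, -0.1])
end [ 0.6505 -0.029   0.146 ] [ 0.996 -0.091 -0.001]
```

View pics/z2.png

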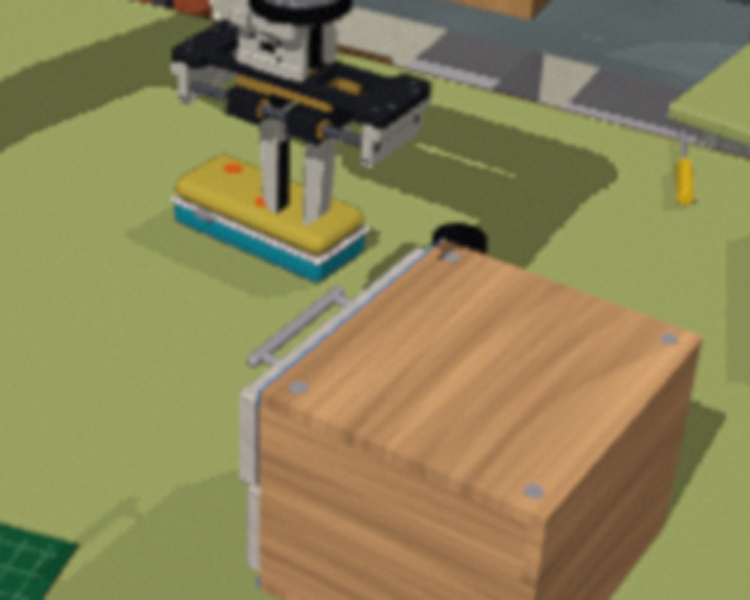

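View pics/z3.png

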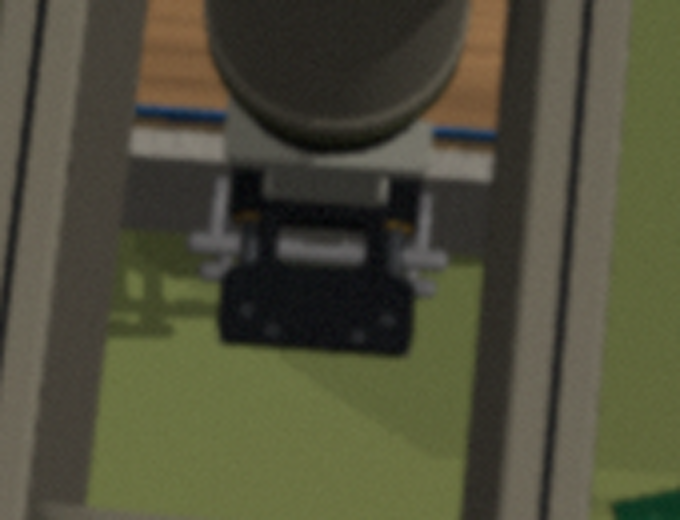

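```bash
python3 - <<'E'
from h import *
p=read_camera('scene');s=read_state();t=s['tool_pos']
for X in [t,t-[0,0,.07],[.650,-.0286,.162],[.656,.035,.162],[.6444,-.092,.162]]: u=proj(p,X); print(u,(u-[240,130])*3)
print(p['K'],p['D'])
p=read_camera('top')
for X in [t,[.650,-.0286,.162],[.656,.035,.162],[.6444,-.092,.162]]: u=proj(p,X); print(u,(u-[250,150])*4)
E
```

```text
[337.93778534 214.15005911] [293.81335601 252.45017733]
[337.44135    238.34983182] [292.32405    325.04949545]
[337.06335892 237.97850456] [291.19007676 323.93551368]
[351.5632529  226.23617526] [334.68975869 288.70852578]
[321.77663991 250.51658123] [245.32991973 361.54974369]
[[536.49222786   0.         324.3786062 ]
 [  0.         536.49222786 240.28078805]
 [  0.           0.           1.        ]] [-0.12572869  0.          0.          0.          0.        ]
[330.21300536 202.97705042] [320.85202142 211.90820167]
[329.57617191 213.01367561] [318.30468763 252.05470244]
[297.55713516 210.71961581] [190.22854065 242.87846322]
[361.64542558 215.14429486] [446.58170233 260.57717944]
```

```bash
python3 - <<'E'
from h import *
p=read_camera('scene')
t=np.array([0.22727246, -0.554579  ,  0.17988016]); y=np.array([.379,-.925,0])
for k in(-.0465,0,.0465):
  for z in (0,.03): print(k,z,proj(p,t+y*k+[0,0,z]))
t=read_state()['tool_pos'];y=np.array([.996,-.091,0])
for k in(-.029,-.0117,.0117,.029):
  for z in (0,.019,.084): print(k,z,(proj(p,t+y*k+[0,0,z])-[240,130])*3)
E
python3 - <<'E'
import cv2
im=cv2.imread('pics/scene0.png')
cv2.imwrite('pics/z4.png',cv2.resize(im[190:310,0:110],None,fx=5,fy=5,interpolation=cv2.INTER_CUBIC))
E
```

```text
-0.0465 0 [ 55.17244522 280.577042  ]
-0.0465 0.03 [ 51.25851323 269.91242163]
0 0 [ 43.96996283 294.18849509]
0 0.03 [ 39.74272938 283.40983948]
0.0465 0 [ 32.19546416 308.61141437]
0.0465 0.03 [ 27.62585658 297.73136887]
-0.029 0 [264.10224483 241.02712747]
-0.029 0.019 [264.26281943 220.6670814 ]
-0.029 0.084 [264.82941734 148.39878171]
-0.0117 0 [281.87344087 247.88095986]
-0.0117 0.019 [282.1863717  227.44446307]
-0.0117 0.084 [283.28842238 154.88040388]
0.0117 0 [306.27807302 257.29851925]
0.0117 0.019 [306.80415927 236.75977477]
0.0117 0.084 [308.65588148 163.7991995 ]
0.029 0 [324.59566608 264.37124779]
0.029 0.019 [325.28469599 243.75783082]
0.029 0.084 [327.70989953 170.5069426 ]
```

View pics/z4.png

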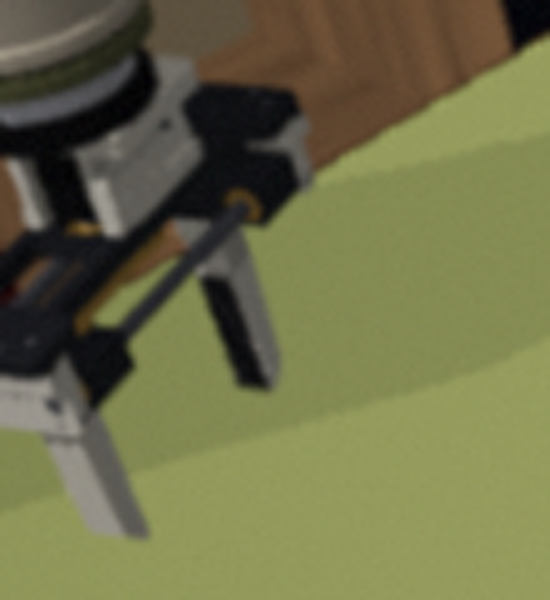

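Emit:
{"api": "drive_tool", "payload": {
  "plan": [
    {"claw": 0.75, "linear": [0, -0.1, 2], "angular": [0, 0, 0]},
    {"claw": 0.75, "linear": [0, 0, 2], "angular": [0, 0, 0]},
    {"claw": 0.75, "linear": [0, 0, 2], "angular": [0, 0, 0]},
    {"claw": 0.75, "linear": [0, 0, 1.3], "angular": [0, 0, 0]},
    {"claw": 0.75, "linear": [0, 0, 1.2], "angular": [0, 0, 0]},
    {"claw": 0.75, "linear": [0, 0, 0], "angular": [0, 0, 0]},
    {"claw": 0.75, "linear": [0, 0, 0], "angular": [0, 0, 0]}
  ]
}}

```text
t: 5.75
tool_pos: [0.6508, -0.0283, 0.1467]
orientation: [2.32, 2.117, 0.001]
force: [0.1, 1.0, 0.3]
opening: 0.0234
```

```bash
python3 - <<'E'
from h import *
p=shot('scene','s2.png');cv2.imwrite('pics/z5.png',cv2.resize(p['pixels'][130:290,270:450,::-1],None,fx=4,fy=4,interpolation=cv2.INTER_CUBIC))
E
```

```text
(no output)
```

View pics/z5.png

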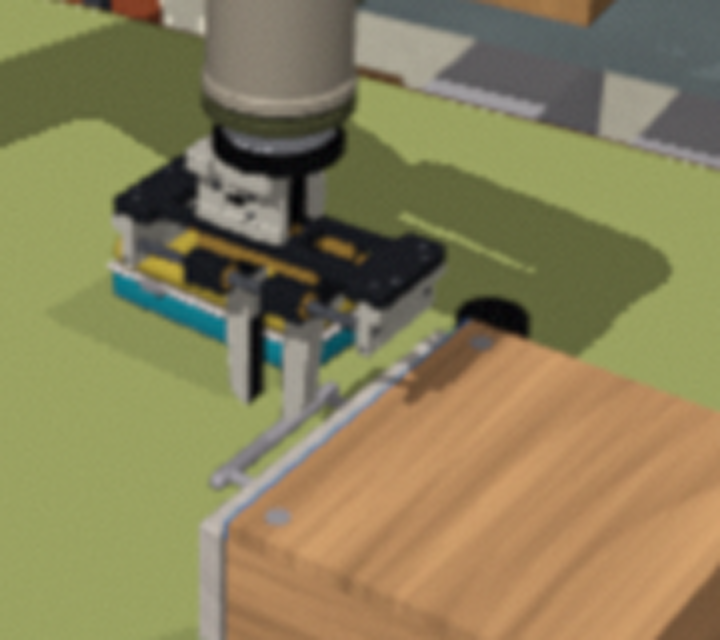

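Emit:
{"api": "drive_tool", "payload": {
  "plan": [
    {"claw": 1, "linear": [0, 0, 0], "angular": [0, 0, 0]},
    {"claw": 1, "linear": [0, 0, 0], "angular": [0, 0, 0]},
    {"claw": 1, "linear": [0, 0, 0], "angular": [0, 0, 0]},
    {"claw": 1, "linear": [0, 0, 0], "angular": [0, 0, 0]}
  ],
  "newtons": 6
}}

```text
t: 6.3
tool_pos: [0.6504, -0.0282, 0.146]
orientation: [-2.32, -2.118, -0.0]
force: [-0.3, -0.7, -0.4]
opening: 0.0006
```

```bash
python3 - <<'E'
from h import *
p=shot('scene','s3.png');cv2.imwrite('pics/z6.png',cv2.resize(p['pixels'][190:270,300:400,::-1],None,fx=7,fy=7,interpolation=cv2.INTER_CUBIC))
E
```

```text
(no output)
```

View pics/z6.png

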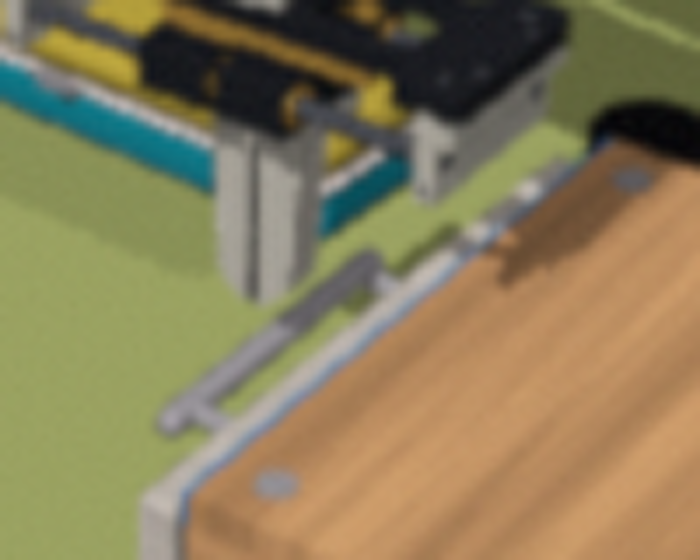

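```bash
python3 - <<'E'
from h import *
p=read_camera('top')
for c in [(222,340),(410,352)]:
  for z in (.316,.346,.366): print(c,z,atz(p,(250+c[0]/4,150+c[1]/4),z).round(3))
t=np.array([0.6512, -0.0295,0]);y=np.array([.996,-.091,0]);x=np.array([-.091,-.996,0])
print(t-.094*y+.0375*x,t-.094*y-.0375*x)
cv2.imwrite('pics/z7.png',cv2.resize(p['pixels'][150:280,250:420,::-1],None,fx=4,fy=4,interpolation=cv2.INTER_CUBIC))
E
```

```text
(222, 340) 0.316 [0.575 0.014 0.316]
(222, 340) 0.346 [0.569 0.013 0.346]
(222, 340) 0.366 [0.565 0.012 0.366]
(410, 352) 0.316 [ 0.569 -0.062  0.316]
(410, 352) 0.346 [ 0.563 -0.06   0.346]
(410, 352) 0.366 [ 0.559 -0.059  0.366]
[ 0.5541635 -0.058296   0.       ] [0.5609885 0.016404  0.       ]
```

View pics/z7.png

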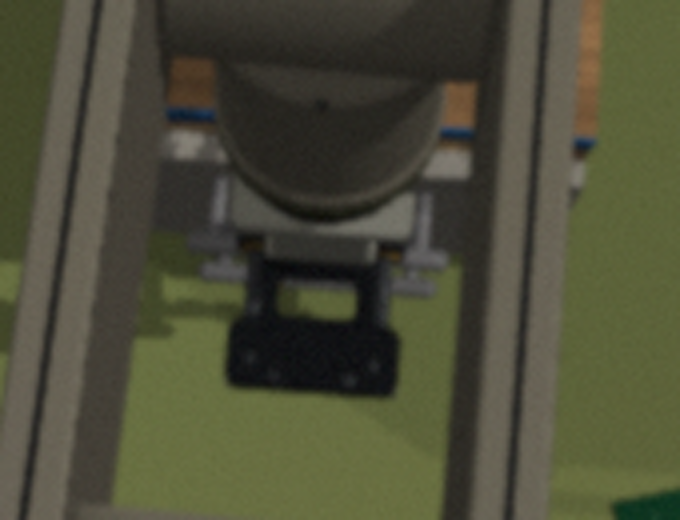

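Emit:
{"api": "drive_tool", "payload": {
  "plan": [
    {"claw": 0.75, "linear": [0, 0, 0], "angular": [0, 0, 0]},
    {"claw": 0.75, "linear": [0, 0, 0], "angular": [0, 0, 0]},
    {"claw": 0.75, "linear": [0, 0, 0], "angular": [0, 0, 0]},
    {"claw": 0.75, "linear": [0, 0, 0.5], "angular": [0, 0, 0]},
    {"claw": 0.75, "linear": [0, 0, 0.5], "angular": [0, 0, 0]},
    {"claw": 0.75, "linear": [0, 0, 0.5], "angular": [0, 0, 0]},
    {"claw": 0.75, "linear": [0, 0, 0.2], "angular": [0, 0, 0]},
    {"claw": 0.75, "linear": [0, 0, 0], "angular": [0, 0, 0]}
  ]
}}

```text
t: 7.4
tool_pos: [0.6502, -0.0282, 0.1286]
orientation: [-2.32, -2.118, 0.001]
force: [0.4, 0.1, 0.8]
opening: 0.0234
```

Emit:
{"api": "drive_tool", "payload": {
  "plan": [
    {"claw": 0.75, "linear": [0, 0, 0.5], "angular": [0, 0, 0]},
    {"claw": 0.75, "linear": [0, 0, 0.5], "angular": [0, 0, 0]},
    {"claw": 0.75, "linear": [0, 0, 0.4], "angular": [0, 0, 0]},
    {"claw": 0.75, "linear": [0, 0, 0], "angular": [0, 0, 0]}
  ]
}}

```text
t: 7.9
tool_pos: [0.6499, -0.0282, 0.1142]
orientation: [-2.32, -2.117, 0.001]
force: [-0.5, 0.2, 0.8]
opening: 0.0233
```

Emit:
{"api": "drive_tool", "payload": {
  "plan": [
    {"claw": 1, "linear": [0, 0, 0], "angular": [0, 0, 0]},
    {"claw": 1, "linear": [0, 0, 0], "angular": [0, 0, 0]},
    {"claw": 1, "linear": [0, 0, 0], "angular": [0, 0, 0]},
    {"claw": 1, "linear": [0, 0, 0], "angular": [0, 0, 0]}
  ],
  "newtons": 10
}}

```text
t: 8.4
tool_pos: [0.6506, -0.0282, 0.1152]
orientation: [2.32, 2.118, 0.001]
force: [1.4, 0.2, 0.9]
opening: 0.0106
```

```bash
python3 - <<'E'
from h import *
p=shot('scene','s4.png');cv2.imwrite('pics/z8.png',cv2.resize(p['pixels'][190:270,300:400,::-1],None,fx=7,fy=7,interpolation=cv2.INTER_CUBIC))
E
```

```text
(no output)
```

View pics/z8.png

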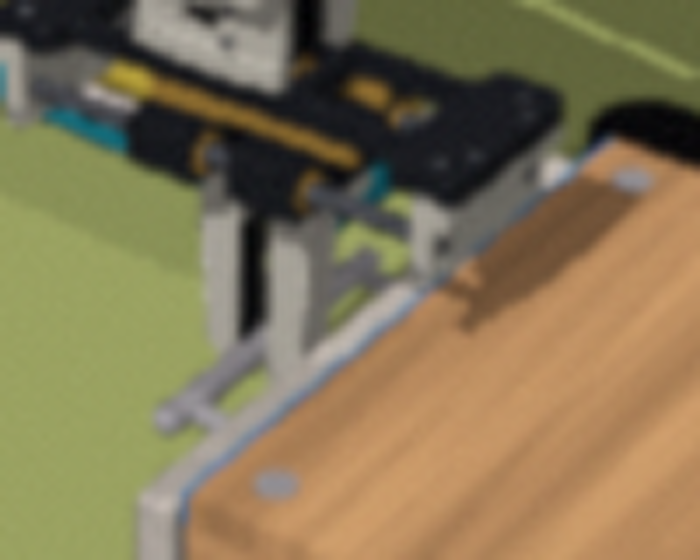

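The fingers hold the bar (opening 10.6 mm against an 11 mm bar). The real fingertips sit about 31 mm above the reported TCP, and I allow for that from here on. Next is the pull along tool −y.

Emit:
{"api": "drive_tool", "payload": {
  "plan": [
    {"claw": 1, "linear": [0, -0.3, 0], "angular": [0, 0, 0]},
    {"claw": 1, "linear": [0, -0.6, 0], "angular": [0, 0, 0]},
    {"claw": 1, "linear": [0, -0.9, 0], "angular": [0, 0, 0]},
    {"claw": 1, "linear": [0, -1, 0], "angular": [0, 0, 0]},
    {"claw": 1, "linear": [0, -1, 0], "angular": [0, 0, 0]},
    {"claw": 1, "linear": [0, -1, 0], "angular": [0, 0, 0]},
    {"claw": 1, "linear": [0, -1, 0], "angular": [0, 0, 0]},
    {"claw": 1, "linear": [0, -1, 0], "angular": [0, 0, 0]},
    {"claw": 1, "linear": [0, -1, 0], "angular": [0, 0, 0]},
    {"claw": 1, "linear": [0, -1, 0], "angular": [0, 0, 0]},
    {"claw": 1, "linear": [0, -1, 0], "angular": [0, 0, 0]},
    {"claw": 1, "linear": [0, -1, 0], "angular": [0, 0, 0]}
  ],
  "newtons": 20
}}

```text
t: 9.95
tool_pos: [0.5423, -0.0177, 0.1151]
orientation: [-2.32, -2.118, -0.002]
force: [2.6, 6.0, 4.1]
opening: 0.0098
```

Emit:
{"api": "drive_tool", "payload": {
  "plan": [
    {"claw": 1, "linear": [0, -1, 0], "angular": [0, 0, 0]},
    {"claw": 1, "linear": [0, -1, 0], "angular": [0, 0, 0]},
    {"claw": 1, "linear": [0, -0.8, 0], "angular": [0, 0, 0]},
    {"claw": 1, "linear": [0, -0.6, 0], "angular": [0, 0, 0]},
    {"claw": 1, "linear": [0, -0.5, 0], "angular": [0, 0, 0]},
    {"claw": 1, "linear": [0, -0.5, 0], "angular": [0, 0, 0]},
    {"claw": 1, "linear": [0, -0.4, 0], "angular": [0, 0, 0]},
    {"claw": 1, "linear": [0, 0, 0], "angular": [0, 0, 0]}
  ]
}}

```text
t: 10.95
tool_pos: [0.4944, -0.013, 0.1151]
orientation: [-2.319, -2.117, -0.002]
force: [0.2, 7.4, 5.4]
opening: 0.01
```

Emit:
{"api": "drive_tool", "payload": {
  "plan": [
    {"claw": 1, "linear": [0, -0.4, 0], "angular": [0, 0, 0]},
    {"claw": 1, "linear": [0, -0.4, 0], "angular": [0, 0, 0]},
    {"claw": 1, "linear": [0, -0.4, 0], "angular": [0, 0, 0]},
    {"claw": 1, "linear": [0, -0.3, 0], "angular": [0, 0, 0]},
    {"claw": 1, "linear": [0, 0, 0], "angular": [0, 0, 0]}
  ]
}}

```text
t: 11.58
tool_pos: [0.4795, -0.0116, 0.1151]
orientation: [-2.319, -2.117, -0.002]
force: [0.4, 8.3, 5.8]
opening: 0.0102
```

Emit:
{"api": "drive_tool", "payload": {
  "plan": [
    {"claw": 1, "linear": [0, -0.3, 0], "angular": [0, 0, 0]},
    {"claw": 1, "linear": [0, -0.2, 0], "angular": [0, 0, 0]},
    {"claw": 1, "linear": [0, 0, 0], "angular": [0, 0, 0]}
  ]
}}

```text
t: 11.95
tool_pos: [0.4747, -0.0111, 0.1151]
orientation: [-2.319, -2.117, -0.002]
force: [0.6, 8.6, 6.1]
opening: 0.0104
```

Emit:
{"api": "drive_tool", "payload": {
  "plan": [
    {"claw": 1, "linear": [0, -0.2, 0], "angular": [0, 0, 0]},
    {"claw": 1, "linear": [0, -0.2, 0], "angular": [0, 0, 0]},
    {"claw": 1, "linear": [0, 0, 0], "angular": [0, 0, 0]}
  ]
}}

```text
t: 12.32
tool_pos: [0.4707, -0.0107, 0.1151]
orientation: [-2.319, -2.117, -0.002]
force: [0.0, 8.9, 5.0]
opening: 0.0105
```

Emit:
{"api": "drive_tool", "payload": {
  "plan": [
    {"claw": 1, "linear": [0, -0.2, 0], "angular": [0, 0, 0]},
    {"claw": 1, "linear": [0, -0.2, 0], "angular": [0, 0, 0]},
    {"claw": 1, "linear": [0, 0, 0], "angular": [0, 0, 0]}
  ]
}}

```text
t: 12.7
tool_pos: [0.4699, -0.0106, 0.1152]
orientation: [2.317, 2.116, 0.01]
force: [18.8, 8.0, -8.1]
opening: 0.0106
```

Emit:
{"api": "drive_tool", "payload": {
  "plan": [
    {"claw": 1, "linear": [0, 0, 0], "angular": [0, 0, 0]},
    {"claw": 1, "linear": [0, 0, 0], "angular": [0, 0, 0]},
    {"claw": 1, "linear": [0, 0, 0], "angular": [0, 0, 0]}
  ]
}}

```text
t: 13.08
tool_pos: [0.4699, -0.0106, 0.1152]
orientation: [2.318, 2.116, 0.009]
force: [18.4, 6.7, -7.0]
opening: 0.01
```

```bash
python3 - <<'E'
from h import *
p=shot('scene','s5.png')
q=shot('top','t5.png')
E
```

```text
(no output)
```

View pics/s5.png

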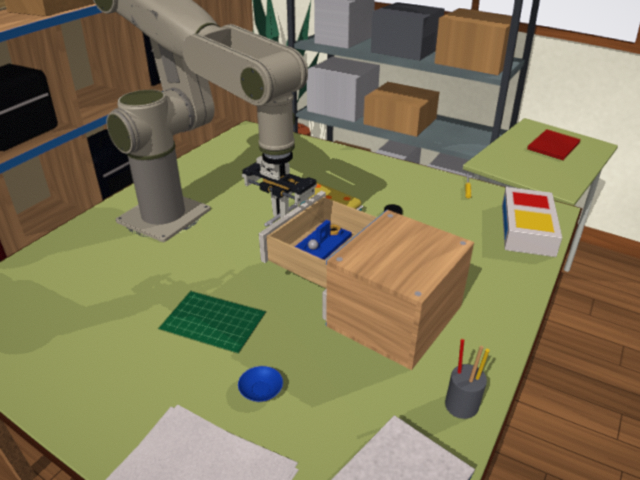

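View pics/t5.png

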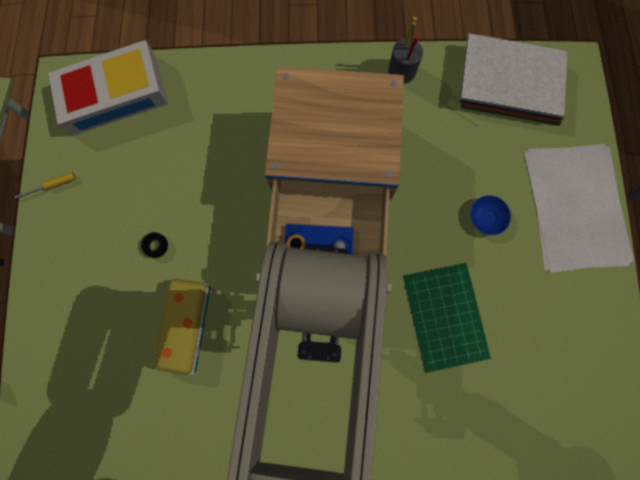

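Emit:
{"api": "drive_tool", "payload": {
  "plan": [
    {"claw": 1, "linear": [0, 0.25, 0], "angular": [0, 0, 0]},
    {"claw": 0.75, "linear": [0, 0, 0], "angular": [0, 0, 0]},
    {"claw": 0.75, "linear": [0, 0, 0], "angular": [0, 0, 0]},
    {"claw": 0.75, "linear": [0, 0, 0], "angular": [0, 0, 0]},
    {"claw": 0.75, "linear": [0, 0, -1], "angular": [0, 0, 0]},
    {"claw": 0.75, "linear": [0, 0, -2.5], "angular": [0, 0, 0]},
    {"claw": 0.75, "linear": [0, 0, -3.5], "angular": [0, 0, 0]},
    {"claw": 0.5, "linear": [0, 0, -3.5], "angular": [0, 0, 0]},
    {"claw": 0.5, "linear": [0, 0, -3], "angular": [0, 0, 0]},
    {"claw": 0.5, "linear": [0, -3, -2], "angular": [0, 0, 0]},
    {"claw": 0.5, "linear": [0, -5, 0], "angular": [0, 0, 0]},
    {"claw": 0.5, "linear": [0, -3, 0], "angular": [0, 0, 0]}
  ]
}}

```text
t: 14.68
tool_pos: [0.3588, -0.0017, 0.2711]
orientation: [2.319, 2.117, 0.001]
force: [-0.7, -0.0, 0.1]
opening: 0.0466
```

```bash
python3 - <<'E'
from h import *
for c in ['scene','top']:
    p=shot(c,c+'6.png')
    for l in ['tray','tray_grip','tray_pocket','ball','unit_drawer0_handle']:
        r=search_frame(p,l); print(c,l,[(np.round(x['at'],3),round(x['p'],2)) for x in r[:3]])
    b=(230,250) if c=='scene' else (200,250)
    cr=p['pixels'][190:290,230:370,::-1] if c=='scene' else p['pixels'][170:300,250:410,::-1]
    cv2.imwrite('pics/%s6z.png'%c,cv2.resize(cr,None,fx=5,fy=5 if c=='scene' else 4.6,interpolation=cv2.INTER_CUBIC) if c=='scene' else cv2.resize(cr,None,fx=4.6,fy=4.6,interpolation=cv2.INTER_CUBIC))
E
```

```text
scene tray [(array([ 0.601, -0.012,  0.127]), 0.65)]
scene tray_grip [(array([ 0.6  , -0.011,  0.123]), 0.87), (array([0.433, 0.3  , 0.054]), 0.4), (array([ 0.546, -0.042,  0.152]), 0.37)]
scene tray_pocket [(array([ 0.607, -0.011,  0.124]), 0.89)]
scene ball [(array([ 0.594, -0.049,  0.14 ]), 0.5)]
scene unit_drawer0_handle [(array([ 0.541, -0.045,  0.154]), 0.58)]
top tray [(array([0.586, 0.   , 0.124]), 0.75)]
top tray_grip [(array([0.59 , 0.002, 0.124]), 0.9)]
top tray_pocket [(array([ 0.586, -0.001,  0.12 ]), 0.83), (array([ 0.62 , -0.032,  0.106]), 0.62)]
top ball [(array([ 0.584, -0.044,  0.142]), 0.6)]
top unit_drawer0_handle [(array([ 0.623, -0.033,  0.108]), 0.77), (array([ 0.588, -0.002,  0.122]), 0.52)]
```

View pics/scene6z.png

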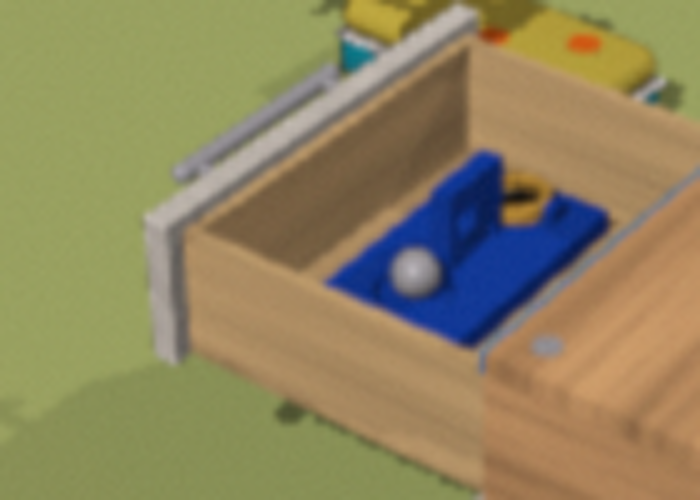

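View pics/top6z.png

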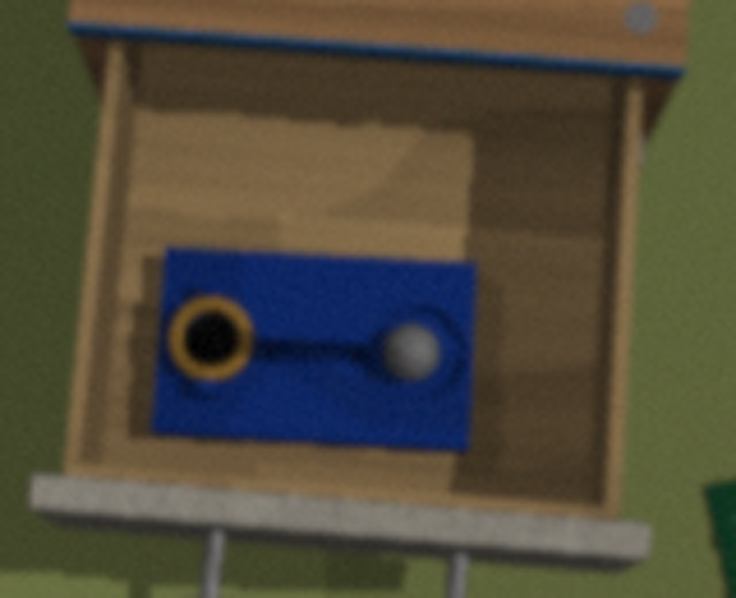

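```bash
python3 - <<'E'
from h import *
p=read_camera('top')
C=np.array([atz(p,(250+u/4.6,170+v/4.6),.124) for u,v in [(167,248),(476,263),(468,449),(153,435)]])
print(C.round(4)); c=C.mean(0); 
d=(C[0]+C[3]-C[1]-C[2])/2; e=(C[0]+C[1]-C[2]-C[3])/2
print('c',c,np.linalg.norm(d),np.linalg.norm(e),'x ang',np.degrees(np.arctan2(d[1],d[0])),'y ang',np.degrees(np.arctan2(e[1],e[0])))
q=atz(p,(250+412/4.6,170+352/4.6),.1325);print('ball',q)
q=read_camera('scene')
ux=d/np.linalg.norm(d)
for z in (.154,.17):
  for k in (-.023,0,.023):
    u=proj(q,[*(c+ux*k)[:2],z]); print('scene',z,k,(u-[230,190])*5)
u=proj(q,[*(c-ux*.046)[:2],.1325]); print('pocket',(u-[230,190])*5)
M=masks_of(p,'tray'); print([m['p'] for m in M]); r=cv2.minAreaRect(np.argwhere(M[0]['mask'])[:,::-1].astype(np.float32)); print(r, atz(p,r[0],.124))
E
```

```text
[[ 0.6382  0.0606  0.124 ]
 [ 0.6287 -0.0777  0.124 ]
 [ 0.5451 -0.0716  0.124 ]
 [ 0.5537  0.067   0.124 ]]
c [ 0.59142274 -0.0054133   0.124     ] 0.1387794241442072 0.08428912661309465 x ang 86.2514059209442 y ang -4.253579100405886
ball [ 0.58731999 -0.04778414  0.1325    ]
scene 0.154 -0.023 [430.59409123 217.29817523]
scene 0.154 0 [456.77515002 196.02187613]
scene 0.154 0.023 [482.36297317 175.23027705]
scene 0.17 -0.023 [430.4000851  190.74391876]
scene 0.17 0 [456.76249733 169.6300525 ]
scene 0.17 0.023 [482.52253757 149.00224843]
pocket [404.31368926 274.39082302]
[0.86]
((318.3532409667969, 245.9650115966797), (68.27870178222656, 41.23709487915039), 3.094058036804199) [ 0.59075954 -0.00485697  0.124     ]
```

```bash
python3 - <<'E'
from h import *
plan([.591,-.0052,.22],-.070,8,smooth=True)
E
```

```text
([0.08, 0.99, 0.21], [-0.0, -0.0, -0.1])
([0.19, 2.61, 0.56], [-0.0, -0.0, -0.1])
([0.27, 3.69, 0.8], [-0.0, -0.0, -0.2])
([0.29, 4.23, 0.91], [-0.0, -0.0, -0.2])
([0.28, 4.23, 0.91], [-0.0, -0.0, -0.2])
([0.23, 3.69, 0.8], [-0.0, -0.0, -0.2])
([0.15, 2.61, 0.57], [-0.0, -0.0, -0.2])
([0.06, 0.99, 0.21], [-0.0, -0.0, -0.0])
end [ 0.591  -0.0052  0.22  ] [ 0.998 -0.07  -0.   ]
```

Emit:
{"api": "drive_tool", "payload": {
  "plan": [
    {"claw": 0.45, "linear": [0.1, 1.0, 0.2], "angular": [0, 0, -0.2]},
    {"claw": 0.45, "linear": [0.2, 2.6, 0.6], "angular": [0, 0, -0.2]},
    {"claw": 0.45, "linear": [0.25, 3.7, 0.8], "angular": [0, 0, -0.2]},
    {"claw": 0.45, "linear": [0.3, 4.2, 0.9], "angular": [0, 0, -0.2]},
    {"claw": 0.45, "linear": [0.3, 4.2, 0.9], "angular": [0, 0, -0.2]},
    {"claw": 0.45, "linear": [0.2, 3.7, 0.8], "angular": [0, 0, -0.2]},
    {"claw": 0.45, "linear": [0.15, 2.6, 0.6], "angular": [0, 0, 0]},
    {"claw": 0.45, "linear": [0.05, 1.0, 0.2], "angular": [0, 0, 0]},
    {"claw": 0.45, "linear": [0, 0, 0], "angular": [0, 0, 0]},
    {"claw": 0.45, "linear": [0, 0, 0], "angular": [0, 0, 0]}
  ]
}}

```text
t: 16.68
tool_pos: [0.5902, -0.0044, 0.2204]
orientation: [2.298, 2.142, 0.0]
force: [-0.5, 0.0, 0.3]
opening: 0.051
```

```bash
python3 - <<'E'
from h import *
plan([.591,-.0052,.113],-.070,1)
E
```

```text
([-0.08, 0.08, 10.74], [0.0, 0.0, -0.0])
end [ 0.591  -0.0052  0.113 ] [ 0.998 -0.07   0.   ]
```

Emit:
{"api": "drive_tool", "payload": {
  "plan": [
    {"claw": 0.45, "linear": [-0.1, 0.1, 1], "angular": [0, 0, 0]},
    {"claw": 0.45, "linear": [0, 0, 2], "angular": [0, 0, 0]},
    {"claw": 0.45, "linear": [0, 0, 2], "angular": [0, 0, 0]},
    {"claw": 0.45, "linear": [0, 0, 2], "angular": [0, 0, 0]},
    {"claw": 0.45, "linear": [0, 0, 1], "angular": [0, 0, 0]},
    {"claw": 0.45, "linear": [0, 0, 0.5], "angular": [0, 0, 0]},
    {"claw": 0.45, "linear": [0, 0, 0], "angular": [0, 0, 0]},
    {"claw": 0.45, "linear": [0, 0, 0], "angular": [0, 0, 0]}
  ]
}}

```text
t: 17.68
tool_pos: [0.5921, -0.0055, 0.1358]
orientation: [2.297, 2.141, 0.001]
force: [-0.2, -0.6, -0.2]
opening: 0.051
```

```bash
python3 - <<'E'
from h import *
p=shot('scene','s7.png');cv2.imwrite('pics/z9.png',cv2.resize(p['pixels'][160:280,240:400,::-1],None,fx=5,fy=5,interpolation=cv2.INTER_CUBIC))
E
```

```text
(no output)
```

View pics/z9.png

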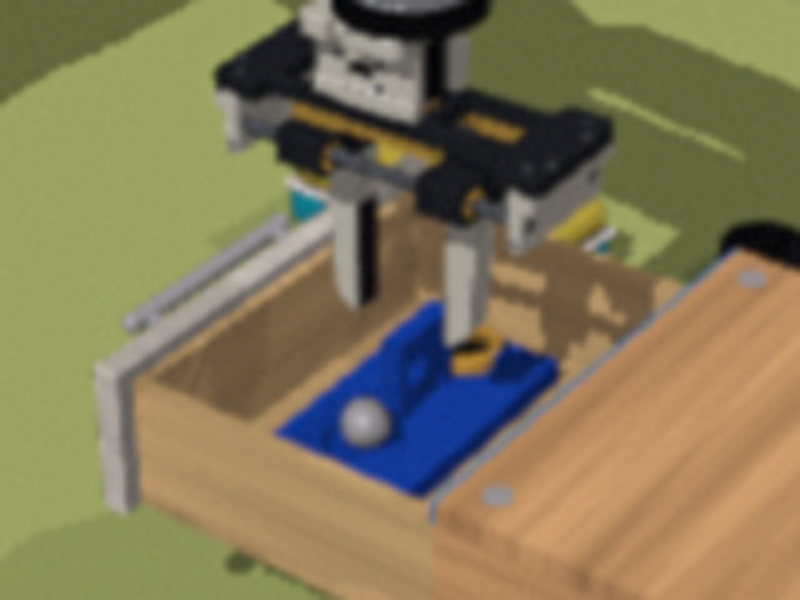

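Emit:
{"api": "drive_tool", "payload": {
  "plan": [
    {"claw": 0.45, "linear": [0, -0.1, 0.8], "angular": [0, 0, 0]},
    {"claw": 0.45, "linear": [0, 0, 0.8], "angular": [0, 0, 0]},
    {"claw": 0.45, "linear": [0, 0, 0.6], "angular": [0, 0, 0]},
    {"claw": 0.45, "linear": [0, 0, 0], "angular": [0, 0, 0]},
    {"claw": 0.45, "linear": [0, 0, 0], "angular": [0, 0, 0]}
  ],
  "newtons": 5
}}

```text
t: 18.35
tool_pos: [0.5906, -0.0054, 0.113]
orientation: [2.298, 2.142, 0.0]
force: [0.5, 0.1, -0.1]
opening: 0.051
```

```bash
python3 - <<'E'
from h import *
p=shot('scene','s8.png');cv2.imwrite('pics/z10.png',cv2.resize(p['pixels'][160:280,240:400,::-1],None,fx=5,fy=5,interpolation=cv2.INTER_CUBIC))
E
```

```text
(no output)
```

View pics/z10.png

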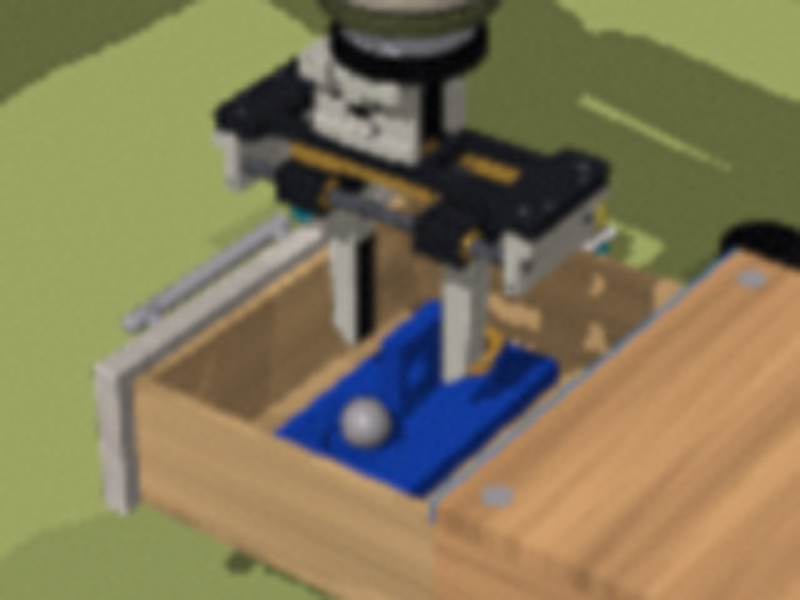

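Emit:
{"api": "drive_tool", "payload": {
  "plan": [
    {"claw": 0.6, "linear": [0, 0, 0], "angular": [0, 0, 0]},
    {"claw": 0.7, "linear": [0, 0, 0], "angular": [0, 0, 0]},
    {"claw": 0.76, "linear": [0, 0, 0], "angular": [0, 0, 0]},
    {"claw": 0.8, "linear": [0, 0, 0], "angular": [0, 0, 0]},
    {"claw": 0.83, "linear": [0, 0, 0], "angular": [0, 0, 0]},
    {"claw": 0.86, "linear": [0, 0, 0], "angular": [0, 0, 0]},
    {"claw": 0.89, "linear": [0, 0, 0], "angular": [0, 0, 0]},
    {"claw": 0.92, "linear": [0, 0, 0], "angular": [0, 0, 0]},
    {"claw": 1, "linear": [0, 0, 0], "angular": [0, 0, 0]},
    {"claw": 1, "linear": [0, 0, 0], "angular": [0, 0, 0]},
    {"claw": 1, "linear": [0, 0, 0], "angular": [0, 0, 0]}
  ]
}}

```text
t: 19.77
tool_pos: [0.5905, -0.0054, 0.113]
orientation: [2.298, 2.142, 0.0]
force: [1.8, -0.7, 0.6]
opening: 0.0125
```

Emit:
{"api": "drive_tool", "payload": {
  "plan": [
    {"claw": 1, "linear": [0, 0, 0], "angular": [0, 0, 0]},
    {"claw": 1, "linear": [0, 0, 0], "angular": [0, 0, 0]},
    {"claw": 1, "linear": [0, 0, 0], "angular": [0, 0, 0]}
  ],
  "newtons": 30
}}

```text
t: 20.15
tool_pos: [0.5905, -0.0054, 0.113]
orientation: [2.298, 2.142, 0.0]
force: [1.1, 0.5, -0.3]
opening: 0.0119
```

```bash
python3 - <<'E'
from h import *
p=shot('scene','s9.png');cv2.imwrite('pics/z11.png',cv2.resize(p['pixels'][160:280,240:400,::-1],None,fx=5,fy=5,interpolation=cv2.INTER_CUBIC))
E
```

```text
(no output)
```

View pics/z11.png

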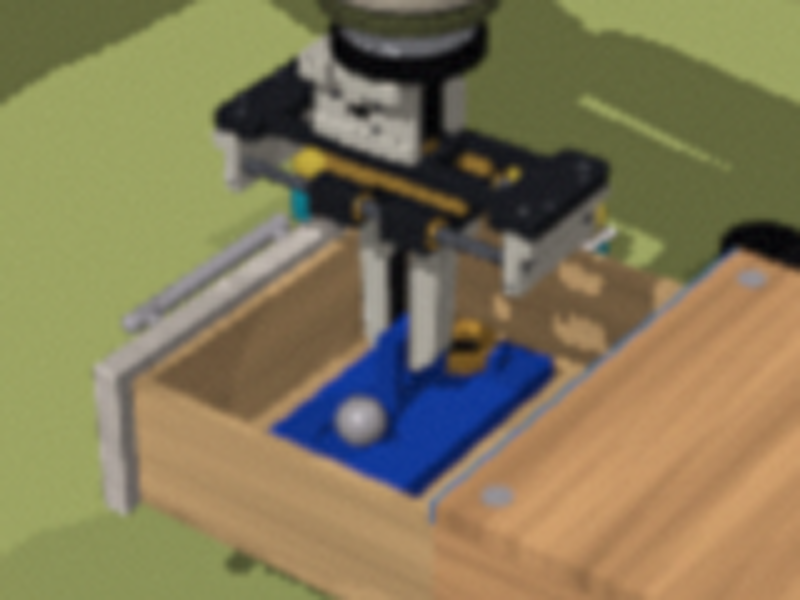

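Emit:
{"api": "drive_tool", "payload": {
  "plan": [
    {"claw": 1, "linear": [0, 0, -0.1], "angular": [0, 0, 0]},
    {"claw": 1, "linear": [0, 0, -0.3], "angular": [0, 0, 0]},
    {"claw": 1, "linear": [0, 0, -0.6], "angular": [0, 0, 0]},
    {"claw": 1, "linear": [0, 0, -0.8], "angular": [0, 0, 0]},
    {"claw": 1, "linear": [0, 0, -0.8], "angular": [0, 0, 0]},
    {"claw": 1, "linear": [0, 0, -0.6], "angular": [0, 0, 0]},
    {"claw": 1, "linear": [0, 0, -0.3], "angular": [0, 0, 0]},
    {"claw": 1, "linear": [0, 0, 0], "angular": [0, 0, 0]}
  ]
}}

```text
t: 21.2
tool_pos: [0.5906, -0.0054, 0.1482]
orientation: [2.298, 2.142, 0.0]
force: [-0.9, 0.0, -3.1]
opening: 0.0117
```

```bash
python3 - <<'E'
from h import *
p=shot('scene','s10.png');cv2.imwrite('pics/z12.png',cv2.resize(p['pixels'][140:260,240:400,::-1],None,fx=5,fy=5,interpolation=cv2.INTER_CUBIC))
E
```

```text
(no output)
```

View pics/z12.png

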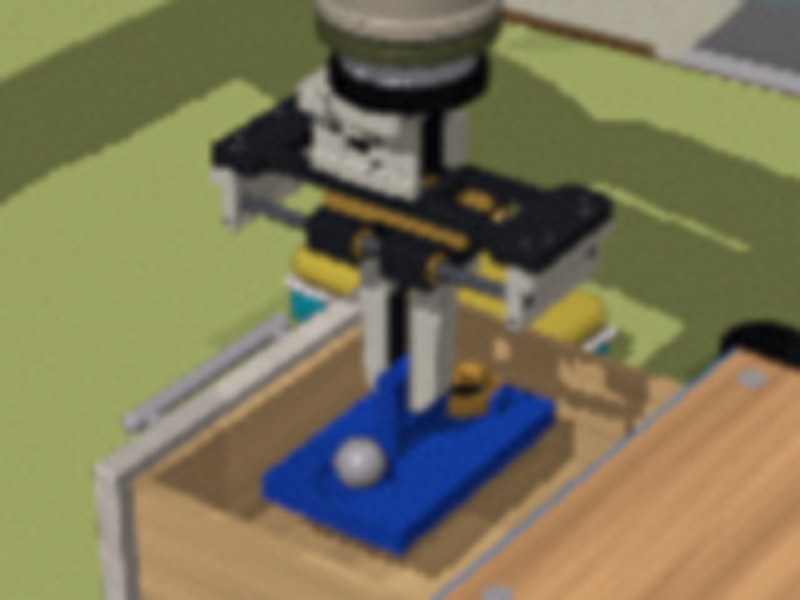

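```bash
python3 - <<'E'
from h import *
p=read_camera('scene')
C=np.array([[ 0.6382,.0606],[.6287,-.0777],[.5451,-.0716],[.5537,.067]])
for z in (.124,.159):
  for c in C: print(z,(proj(p,[*c,z])-[240,160 if z==.124 else 140])*5)
E
```

```text
0.124 [548.67074549 358.49006055]
0.124 [396.26962444 490.58982347]
0.124 [259.83214235 432.51842398]
0.124 [415.77045922 307.02478145]
0.159 [550.70462383 402.35592812]
0.159 [396.06996075 532.44169033]
0.159 [257.55850693 475.20685418]
0.159 [415.87193786 351.73215787]
```

Emit:
{"api": "drive_tool", "payload": {
  "plan": [
    {"claw": 1, "linear": [0, 0, -0.2], "angular": [0, 0, 0]},
    {"claw": 1, "linear": [0, 0, -0.5], "angular": [0, 0, 0]},
    {"claw": 1, "linear": [0, 0, -0.8], "angular": [0, 0, 0]},
    {"claw": 1, "linear": [0, 0, -1], "angular": [0, 0, 0]},
    {"claw": 1, "linear": [0, 0, -1.2], "angular": [0, 0, 0]},
    {"claw": 1, "linear": [0, 0, -1.2], "angular": [0, 0, 0]},
    {"claw": 1, "linear": [0, 0, -1], "angular": [0, 0, 0]},
    {"claw": 1, "linear": [0, 0, -0.8], "angular": [0, 0, 0]},
    {"claw": 1, "linear": [0, 0, -0.5], "angular": [0, 0, 0]},
    {"claw": 1, "linear": [0, 0, -0.3], "angular": [0, 0, 0]},
    {"claw": 1, "linear": [0, 0, 0], "angular": [0, 0, 0]},
    {"claw": 1, "linear": [0, 0, 0], "angular": [0, 0, 0]}
  ]
}}

```text
t: 22.8
tool_pos: [0.5903, -0.0054, 0.2225]
orientation: [-2.298, -2.142, 0.001]
force: [0.1, 1.1, -3.1]
opening: 0.0111
```

```bash
python3 - <<'E'
from h import *
s=read_state()
plan([.4450,-.287,s['tool_pos'][2]],-.070,22,smooth=True)
p=shot('scene','s11.png');cv2.imwrite('pics/z13.png',cv2.resize(p['pixels'][120:260,240:400,::-1],None,fx=4.2,fy=4.2,interpolation=cv2.INTER_CUBIC))
E
```

```text
([-0.17, -0.08, 0.0], [-0.0, -0.0, -0.0])
([-0.5, -0.22, 0.0], [-0.0, -0.0, -0.0])
([-0.8, -0.34, 0.0], [-0.0, -0.0, -0.0])
([-1.06, -0.46, 0.0], [-0.0, -0.0, -0.0])
([-1.29, -0.55, 0.0], [-0.0, -0.0, -0.0])
([-1.49, -0.64, 0.0], [-0.0, -0.0, -0.0])
([-1.65, -0.71, 0.0], [-0.0, -0.0, -0.0])
([-1.78, -0.77, 0.0], [-0.0, -0.0, -0.0])
([-1.88, -0.81, 0.0], [-0.0, -0.0, -0.0])
([-1.95, -0.84, 0.0], [-0.0, -0.0, -0.0])
([-1.98, -0.85, 0.0], [-0.0, -0.0, -0.0])
([-1.98, -0.85, 0.0], [-0.0, -0.0, -0.0])
([-1.95, -0.84, 0.0], [-0.0, -0.0, -0.0])
([-1.88, -0.81, 0.0], [-0.0, -0.0, -0.0])
([-1.78, -0.76, 0.0], [-0.0, -0.0, -0.0])
([-1.65, -0.71, 0.0], [-0.0, -0.0, -0.0])
([-1.49, -0.64, 0.0], [-0.0, -0.0, -0.0])
([-1.29, -0.55, 0.0], [-0.0, -0.0, -0.0])
([-1.06, -0.45, 0.0], [-0.0, -0.0, -0.0])
([-0.8, -0.34, 0.0], [-0.0, -0.0, -0.0])
([-0.5, -0.22, 0.01], [-0.0, -0.0, -0.0])
([-0.18, -0.08, -0.0], [-0.0, -0.0, -0.0])
end [ 0.445  -0.287   0.2224] [ 0.998 -0.07  -0.001]
```

View pics/z13.png

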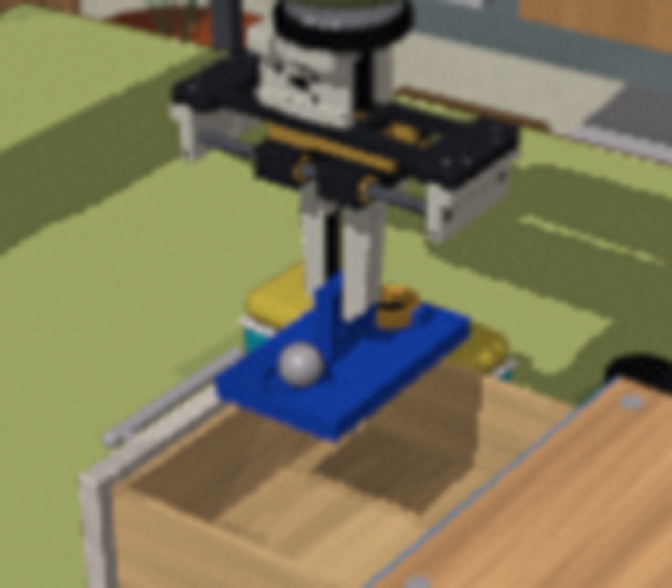

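Emit:
{"api": "drive_tool", "payload": {
  "plan": [
    {"claw": 1, "linear": [-0.2, -0.1, 0], "angular": [0, 0, 0]},
    {"claw": 1, "linear": [-0.5, -0.2, 0], "angular": [0, 0, 0]},
    {"claw": 1, "linear": [-0.8, -0.35, 0], "angular": [0, 0, 0]},
    {"claw": 1, "linear": [-1.05, -0.45, 0], "angular": [0, 0, 0]},
    {"claw": 1, "linear": [-1.3, -0.55, 0], "angular": [0, 0, 0]},
    {"claw": 1, "linear": [-1.5, -0.65, 0], "angular": [0, 0, 0]},
    {"claw": 1, "linear": [-1.65, -0.7, 0], "angular": [0, 0, 0]},
    {"claw": 1, "linear": [-1.8, -0.75, 0], "angular": [0, 0, 0]},
    {"claw": 1, "linear": [-1.9, -0.8, 0], "angular": [0, 0, 0]},
    {"claw": 1, "linear": [-1.95, -0.85, 0], "angular": [0, 0, 0]},
    {"claw": 1, "linear": [-2.0, -0.85, 0], "angular": [0, 0, 0]},
    {"claw": 1, "linear": [-2.0, -0.85, 0], "angular": [0, 0, 0]}
  ]
}}

```text
t: 24.35
tool_pos: [0.5072, -0.1679, 0.223]
orientation: [2.298, 2.142, -0.0]
force: [-0.5, 0.4, -2.8]
opening: 0.0115
```

Emit:
{"api": "drive_tool", "payload": {
  "plan": [
    {"claw": 1, "linear": [-1.95, -0.85, 0], "angular": [0, 0, 0]},
    {"claw": 1, "linear": [-1.9, -0.8, 0], "angular": [0, 0, 0]},
    {"claw": 1, "linear": [-1.8, -0.75, 0], "angular": [0, 0, 0]},
    {"claw": 1, "linear": [-1.65, -0.7, 0], "angular": [0, 0, 0]},
    {"claw": 1, "linear": [-1.5, -0.65, 0], "angular": [0, 0, 0]},
    {"claw": 1, "linear": [-1.3, -0.55, 0], "angular": [0, 0, 0]},
    {"claw": 1, "linear": [-1.05, -0.45, 0], "angular": [0, 0, 0]},
    {"claw": 1, "linear": [-0.8, -0.35, 0], "angular": [0, 0, 0]},
    {"claw": 1, "linear": [-0.5, -0.2, 0], "angular": [0, 0, 0]},
    {"claw": 1, "linear": [-0.2, -0.1, 0], "angular": [0, 0, 0]},
    {"claw": 1, "linear": [0, 0, 0], "angular": [0, 0, 0]}
  ]
}}

```text
t: 25.72
tool_pos: [0.4453, -0.2888, 0.2229]
orientation: [-2.298, -2.142, -0.0]
force: [-0.7, -0.7, -3.0]
opening: 0.012
```

```bash
python3 - <<'E'
from h import *
plan([.4450,-.287,.107],-.070,1)
p=shot('scene','s12.png');p=shot('top','t12.png')
E
```

```text
([0.18, -0.04, 11.59], [0.0, -0.0, -0.0])
end [ 0.445 -0.287  0.107] [ 0.998 -0.07   0.   ]
```

View pics/s12.png

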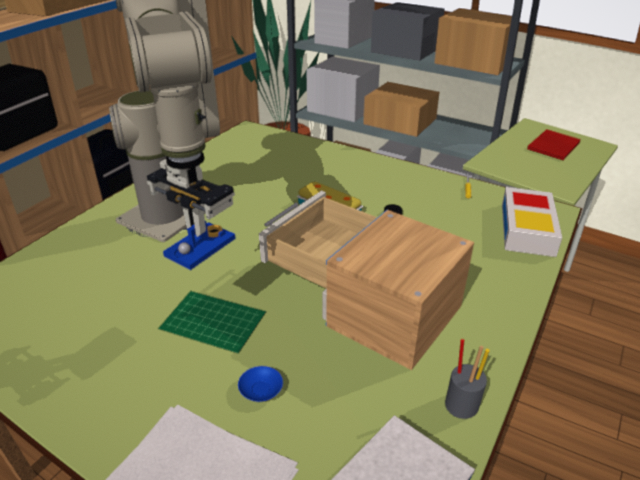

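View pics/t12.png

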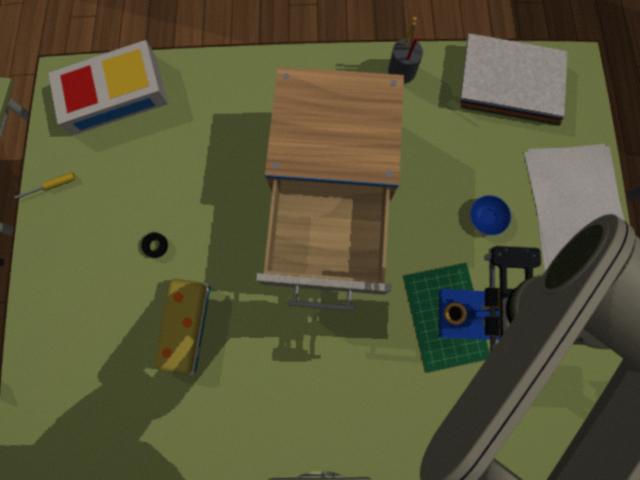

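Emit:
{"api": "drive_tool", "payload": {
  "plan": [
    {"claw": 1, "linear": [0.1, 0, 0.2], "angular": [0, 0, 0]},
    {"claw": 1, "linear": [0.1, 0, 0.5], "angular": [0, 0, 0]},
    {"claw": 1, "linear": [0, 0, 1], "angular": [0, 0, 0]},
    {"claw": 1, "linear": [0, 0, 1.4], "angular": [0, 0, 0]},
    {"claw": 1, "linear": [0, 0, 1.7], "angular": [0, 0, 0]},
    {"claw": 1, "linear": [0, 0, 1.8], "angular": [0, 0, 0]},
    {"claw": 1, "linear": [0, 0, 1.7], "angular": [0, 0, 0]},
    {"claw": 1, "linear": [0, 0, 1.4], "angular": [0, 0, 0]},
    {"claw": 1, "linear": [0, 0, 1], "angular": [0, 0, 0]},
    {"claw": 1, "linear": [0, 0, 0.6], "angular": [0, 0, 0]},
    {"claw": 1, "linear": [0, 0, 0.2], "angular": [0, 0, 0]},
    {"claw": 1, "linear": [0, 0, 0], "angular": [0, 0, 0]}
  ]
}}

```text
t: 27.32
tool_pos: [0.4456, -0.2871, 0.1083]
orientation: [2.298, 2.142, 0.0]
force: [-0.1, -0.2, -2.5]
opening: 0.0115
```

Emit:
{"api": "drive_tool", "payload": {
  "plan": [
    {"claw": 1, "linear": [0, 0, 0], "angular": [0, 0, 0]},
    {"claw": 1, "linear": [0, 0, 0], "angular": [0, 0, 0]},
    {"claw": 1, "linear": [0, 0, 0], "angular": [0, 0, 0]},
    {"claw": 1, "linear": [0, 0, 0], "angular": [0, 0, 0]},
    {"claw": 1, "linear": [0, 0, 0], "angular": [0, 0, 0]},
    {"claw": 1, "linear": [0, 0, 0], "angular": [0, 0, 0]}
  ]
}}

```text
t: 28.08
tool_pos: [0.4454, -0.2869, 0.1079]
orientation: [-2.298, -2.142, -0.0]
force: [0.2, 0.2, -3.4]
opening: 0.0116
```

```bash
python3 - <<'E'
from h import *
p=shot('scene','s13.png');cv2.imwrite('pics/z14.png',cv2.resize(p['pixels'][190:340,130:280,::-1],None,fx=4,fy=4,interpolation=cv2.INTER_CUBIC))
q=read_camera('scene')
print('mat scene',np.mean([atz(q,u,.003) for u in [(195,292),(266,313),(238,349),(160,324)]],axis=0))
t=read_state()['tool_pos'];print(read_state()['dq'].round(4))
a=-.068;y=np.array([np.cos(a),np.sin(a)]);x=np.array([-y[1],y[0]])
for sx,sy in [(1,1),(-1,1),(-1,-1),(1,-1)]:
    for z in (.118,):
        c=t[:2]+sx*.07*x+sy*.042*y; print(sx,sy,(proj(p,[*c,z])-[130,190])*4)
c=t[:2]-.046*x; print('pocket',(proj(p,[*c,.1265])-[130,190])*4)
for l in ['ball','tray','dish','tape','pencil_case']: print(l,[(x['at'].round(3),round(x['p'],2)) for x in search_frame(p,l)[:2]])
E
```

```text
mat scene [ 0.45187698 -0.28407425  0.003     ]
[-0.001  -0.0004  0.0006  0.002   0.0003 -0.0018]
1 1 [435.5056412  333.50412914]
-1 1 [266.09507622 464.01225414]
-1 -1 [162.52192858 406.44465441]
1 -1 [333.15041381 284.04678478]
pocket [241.96631099 400.45066329]
ball []Traceback (most recent call last):
  File "<stdin>", line 11, in <module>
AttributeError: 'list' object has no attribute 'round'. Did you mean: 'count'?
```

View pics/z14.png

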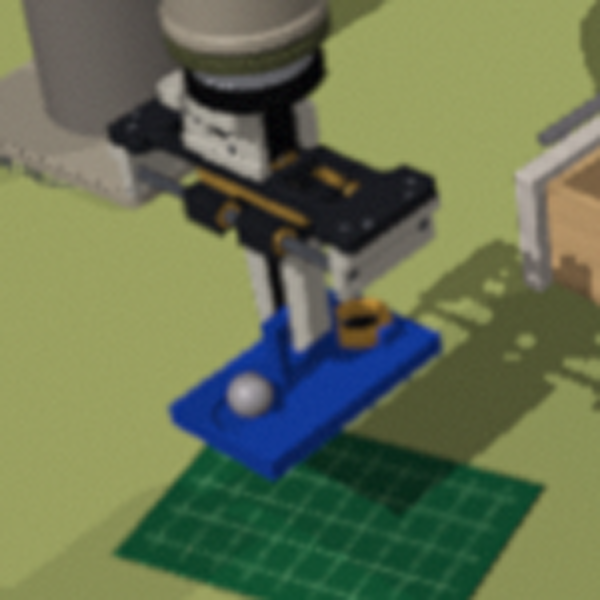

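```bash
python3 - <<'E'
from h import *
p=read_camera('top')
for l in ['dish','tape','pencil_case','tray','unit_drawer0_handle']: print(l,[(np.round(x['at'],3),round(x['p'],2)) for x in search_frame(p,l)[:2]])
print(close_job())
E
```

```text
dish [(array([ 0.68 , -0.404,  0.014]), 0.6)]
tape [(array([0.621, 0.38 , 0.019]), 0.72)]
pencil_case [(array([0.433, 0.296, 0.058]), 0.88)]
tray [(array([ 0.45 , -0.248,  0.117]), 0.92)]
unit_drawer0_handle [(array([ 0.608, -0.024,  0.107]), 0.92)]
the job is handed in; nothing more can be done
None
```

I pulled the top drawer to its stop, lifted the tray out by its handle and carried it over the mat. I handed the job in at about 28 s with the tray still held there; no verdict was reported.

**Final state**
- **Drawer:** it moved 181 mm, then the pull force jumped to about 19 N, which I took as the stop. The last picture shows it still open.
- **Tray position:** it is about 5 mm from the mat's middle, with its underside about 0.105 m above the desk. The grip opening is 11.6 mm on the 12 mm bar at 30 N, and the arm is still.
- **Tray level:** the tray's corners matched a level tray to about 1–2 pixels.
- **Ball:** it is in its dish, a few mm off the middle.
- **Pencil case, dish and tape:** their found positions agree with the starting ones within 5 mm.

**Checks that disagreed or failed**
- **Fingertip height:** in the pictures the fingertips sit about 31 mm above the reported TCP. My first try at the drawer bar, at the reported height, closed on nothing. I corrected for this from then on, and the final heights include the correction.
- **Mat position:** the two cameras disagree on the mat's middle by about 7 mm. I aimed for the top camera's value.
- **Ball detection:** the network did not find the ball in the last scene picture, so I judged it by eye. In the top view the arm partly hides the tray, so the tray position the network gave there (y −0.248) is for its visible part only.
- **Drawer handle detection:** in the final top view the network's handle position was clearly wrong, so I did not use it.

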